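Slide the shallow tray under the bench riser

TASK

Put the shallow steel tray away: slide it, handle outwards, under the low wooden riser until it is fully home against the back board, with its front edge flush with the riser's front. Leave the deep tray where it stands.

Things in the scene. Friction and masses are not known exactly. Their poses are not given: they have to be found in the camera images.
- shallow_tray_centre (a point): Shallow open steel tray, loose, 0.25 to 0.5 kg, 110 (x) by 100 (y) by 29 mm high. Point: middle of its box, 14 mm above its underside; x points from handle to far side, z up. Handle: an upright black fin on the front (-x) side, 12 mm thick in y, from x = -55 to -115 mm, 8 to 46 mm above the underside; it stays outside the riser when the tray is home.
- deep_tray: Deep steel tray, loose, a bystander: same outline as the shallow tray (110 by 100 mm) but 70 mm high, too tall for the riser, and without a handle. It stands beside the riser, on its left or on its right. Origin: centre of its underside; z up.
- riser: Low plywood riser, fixed, 120 (x) by 160 (y) by 44 mm high; things on its top reach 100 mm. Origin: centre of its underside; x points from its open front (x = -60 mm) to its back. Below its top board 38 mm clear height; clear width y = -70 to 70 mm; back board's inner face at x = 50 mm, so the tray is home with its centre at x = -5 mm, y about 0.

How it is judged:
By the outcome, as a careful person would: the job done as asked, in the order asked, and still so for the second after the job is handed in, with the robot touching nothing.
It also fails if it takes over 40 s, if anything falls off the work surface, if the arm or the gripper's body presses on something with over 40 N, if the wrist force passes 120 N, or if a joint passes its speed limit or range.

ROBOT

A 6-joint arm with a two-finger parallel gripper is mounted at the origin on a cart in front of the work surface, level with it; the furniture and walls round the work are solid. World frame = base frame: x ahead of the robot, y to its left, z up, the work surface at z = 0. Lengths are in m, angles in rad, forces in N, time in s.
With the tool pointing down it reaches from about 0.275 to 0.725 m from the base axis. Payload 5.6 kg.
Tool frame: the origin (TCP) lies at the very end of the fingers, on their centre line; the grasp point (between the pads) lies 19 mm behind it; z points along the fingers, y is the line along which they close (so a half turn about z gives the same grasp; the last joint's range is limited). The gripper opens to 85 mm and grips with 20 to 120 N. Pads are 22 mm wide; open, the fingers measure 114 mm over their backs; the gripper's body (76 mm by 85 mm) begins 54 mm behind the grasp point. The pads swing forward as they close: fully open they stand 13 mm farther back than shut.
Start: joints at [1.586, 0.255, 0.108, 0, -1.424, -0.285], TCP at [0.147, 0.53, 0.231] pointing down, gripper open.
Joint ranges: [-2.95, 2.95], [-1.21, 1.97], [-1.09, 1.5], [-2.87, 1.71], [-2.94, -0.07], [-3.05, 3.05]. Speed limits (rad/s): [2.57, 2.57, 3.14, 3.14, 3.14, 3.14].

INTERFACE

Orientations are given as a rotation vector (axis times angle).
In Python, from bench import r gives the robot as it stands. The module is installed in compiled form; this text tells all that it offers. Calls block until the motion is done:
- r.movep(position, orientation): joint-space move of the TCP to a pose.
- r.move_linear(position, max_speed=0.15, frame=None, guard=None): straight line of the TCP; frame=None keeps the orientation; max_speed is the mean speed in m/s. With guard (N) it stops when the force on the tool has changed by that much, and returns True; else False.
- r.movej(angles): joint-space move.
- r.gripper_to(opening): finger opening in m; the grip force is fixed at half the most; returns when the fingers have stopped.
- r.pause(seconds).
- r.solve_ik(position, orientation): joint angles nearest the present ones, or None.
- r.camera(name): name is "side" or "top" or "wrist"; returns a dict with "color" (420x560x3 uint8, red, green, blue), "depth" (420x560 float32, m along the optical axis (not along the pixel's ray), 0 where there is no reading), "fx", "fy", "cx", "cy" (pixels), "cam_to_world" (4x4, takes a point from camera to world coordinates). Camera axes: x right, y down, z forward; pixel columns grow to the right and rows downward; lengths in m; the calibration is good to about 2 mm. A picture is of the moment at which its call begins.
A pose or a line that the arm cannot do raises r.MotionError and nothing moves.
- r.job_done(): hands the job in; it is judged then, once.
Readings, each from a call of its own:
- r.read_t(): time.
- r.read_joint_positions(): joint angles.
- r.read_dq(): joint speeds.
- r.read_joint_efforts(): joint torques, N m.
- r.read_tool_pos(): TCP position.
- r.read_tool_rot(): TCP orientation.
- r.read_ft_force(): force on the tool from outside, world axes, zero at the start.
- r.read_torque(): the same for the moment, N m.
- r.read_gripper_width(): finger opening in m.
- r.read_grasp_force(): force on a finger pad.
Only numpy, scipy, OpenCV 4.12 (cv2) and the standard library are available. Lean on these libraries where they do the work, as an engineer would, in place of code of your own. Each camera call takes 0.05 s, during which the arm holds its last target. There are 200 camera calls.

## Working session

There is one attempt and no reset: what is moved stays moved. The work goes in short steps, each a Python script; the robot and the scene stay as the last script left them, time stands still between calls to the robot, and variables do not carry over. Pictures are saved under pics/ and viewed, at most 10 in all, crops included, and the job is handed in when it is done.

```bash
mkdir -p pics; cat > h.py <<'E'
from bench import r
import numpy as np, cv2
def snap(n,f):
    c=r.camera(n); cv2.imwrite(f,c["color"][:,:,::-1]); np.savez(f[:-4]+'.npz',**c); return c
def cloud(c):
    d=c["depth"]; v,u=np.mgrid[:d.shape[0],:d.shape[1]]
    P=np.stack([(u-c["cx"])*d/c["fx"],(v-c["cy"])*d/c["fy"],d,np.ones_like(d)],-1)
    W=(P@np.array(c["cam_to_world"]).T)[...,:3]; W[d==0]=np.nan; return W
E
python3 - <<'E'
from h import *
a=snap("top","pics/top.png");b=snap("side","pics/side.png")
for c in(a,b): print(np.round(c["cam_to_world"],3),c["fx"])
E
```

```text
[[ 0.003 -0.997  0.072  0.546]
 [-1.    -0.003 -0.002 -0.111]
 [ 0.003 -0.072 -0.997  0.975]
 [ 0.     0.     0.     1.   ]] 477.3456108974678
[[-0.872 -0.28   0.402  0.275]
 [-0.49   0.489 -0.722  0.495]
 [ 0.006 -0.826 -0.563  0.534]
 [ 0.     0.     0.     1.   ]] 399.1609344487562
```

View pics/top.png

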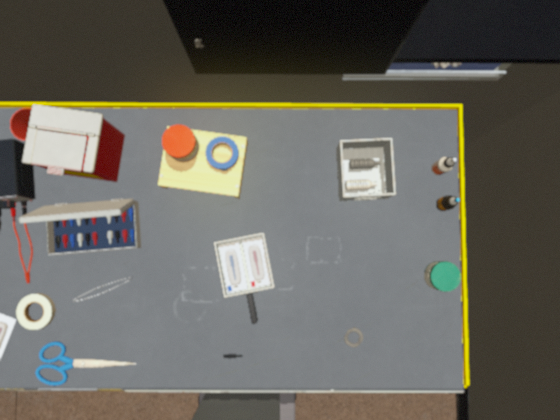

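View pics/side.png

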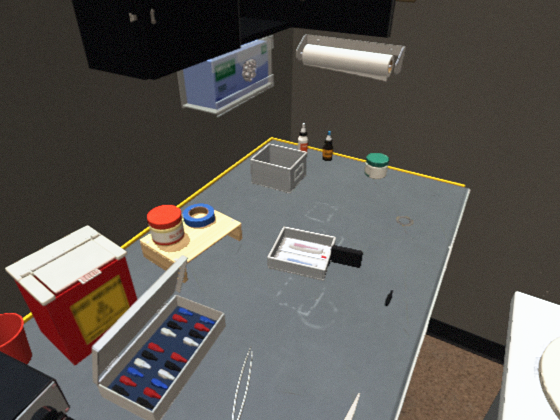

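Top view: shallow tray around (243,265), with its handle toward the robot at (253,307). The riser is yellow, with corners at about (165,129), (246,136), (240,196) and (159,187), and carries a jar and tape. The deep tray is at (367,168). An overhead cabinet sits above row 75.

```bash
cat > m.py <<'E'
from h import *
def rect(p): return cv2.minAreaRect(p.astype(np.float32))
c=dict(np.load("pics/top.npz"));W=cloud(c);X,Y,Z=W[...,0],W[...,1],W[...,2]
def box(u0,u1,v0,v1):
    m=np.zeros(Z.shape,bool);m[v0:v1,u0:u1]=1;return m
m=box(150,255,120,205)&(Z>.034)&(Z<.054); R=rect(W[m][:,:2]);print("riser",R,np.nanmedian(Z[m]));print(cv2.boxPoints(R))
m=box(150,255,120,205)&(Z>.06);print("ontop",np.nanmin(W[m],0),np.nanmax(W[m],0))
m=box(205,280,225,301)&(Z>.021)&(Z<.04); 
R=rect(W[m][:,:2]);print("tray+",R);print(cv2.boxPoints(R))
hm=box(235,270,290,335)&(Z>.038)&(Z<.06);p=W[hm];print("handle",rect(p[:,:2]),np.nanmedian(p,0))
m=box(330,405,130,210)&(Z>.05)&(Z<.085);print("deep",rect(W[m][:,:2]))
print("floor",np.nanmedian(Z[300:340,160:200]))
for n in("top","side"):
    V=cloud(dict(np.load(f"pics/{n}.npz"))).reshape(-1,3);q=V[(V[:,2]>.2)&(abs(V[:,1])<.5)]
    print(n,"high",np.nanmin(q,0),np.nanpercentile(q,[1,5,50],axis=0).round(3))
E
python3 m.py
```

```text
riser ((0.7310322523117065, 0.03887110948562622), (0.16067619621753693, 0.12038356065750122), 82.21040344238281) 0.044900396318009905
[[ 0.6605072  -0.03256754]
 [ 0.7797799  -0.0488838 ]
 [ 0.8015573   0.11030976]
 [ 0.6822846   0.12662601]]
ontop [ 0.7105176  -0.0321326   0.06000452] [0.78907898 0.10522881 0.10459681]
tray+ ((0.5194129943847656, -0.045182641595602036), (0.12547841668128967, 0.10121738910675049), 11.520467758178711)
[[ 0.44783032 -0.00812368]
 [ 0.46804523 -0.10730189]
 [ 0.59099567 -0.08224159]
 [ 0.57078075  0.01693661]]
handle ((0.4430251717567444, -0.060698650777339935), (0.05905136838555336, 0.012152302078902721), 11.09377384185791) [ 0.4432682  -0.06056124  0.0458323 ]
deep ((0.7137821912765503, -0.2826898992061615), (0.11231566220521927, 0.10143409669399261), 2.565890073776245)
floor 0.0020793861195482766
top high [ 0.7966226  -0.49998126  0.20000409] [[ 0.798 -0.494  0.202]
 [ 0.798 -0.471  0.216]
 [ 0.799 -0.199  0.374]]
side high [ 0.79504983 -0.49997374  0.20001138] [[ 0.797 -0.473  0.202]
 [ 0.798 -0.367  0.212]
 [ 0.959  0.007  0.334]]
```

```bash
python3 - <<'E'
import cv2
a=cv2.imread("pics/top.png")[110:335,140:420]
cv2.imwrite("pics/crop.png",cv2.resize(a,None,fx=2.6,fy=2.6,interpolation=cv2.INTER_CUBIC))
E
```

```text
(no output)
```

View pics/crop.png

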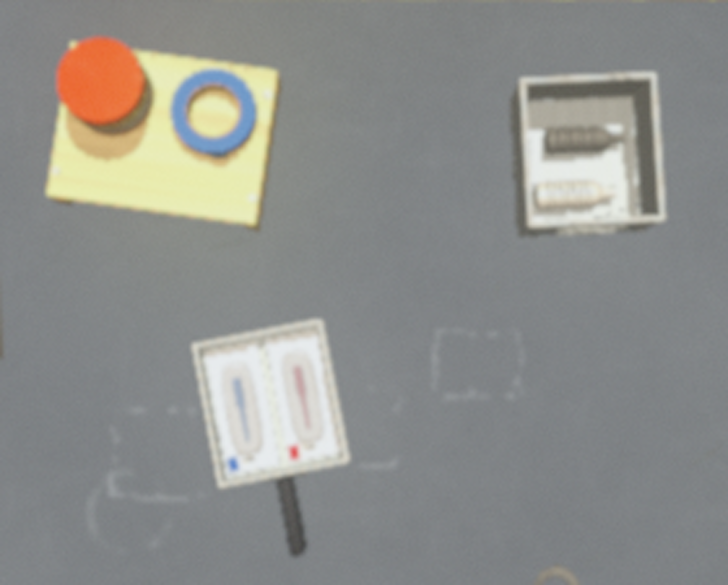

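The crop confirms the depth fits: tray yaw is about +11.3°, riser yaw about -7.8°. Its front right corner is at crop (258,226) and its left at (47,196). I'll grasp the handle now.

```bash
cat >> h.py <<'E'
from scipy.spatial.transform import Rotation as Ro
def down(yaw): return (Ro.from_euler('z',yaw)*Ro.from_euler('x',np.pi)).as_rotvec()
RC=np.array([.7310,.0389]); RY=np.radians(-7.8); HOME=RC-.005*np.array([np.cos(RY),np.sin(RY)])
G=.093
def grip(centre,yaw,z=.012): # TCP holding the handle of a tray at centre
    return np.r_[np.array(centre)-G*np.array([np.cos(yaw),np.sin(yaw)]),z]
E
python3 - <<'E'
from h import *
ty=np.radians(11.2); p=grip([.5266,-.0438],ty); q0=r.read_joint_positions()
for o in(0,np.pi): print(o,r.solve_ik(p,down(ty+o)),r.solve_ik(grip(HOME,RY),down(RY+o)))
best=min((0,np.pi),key=lambda o:abs(r.solve_ik(p,down(ty+o))[5])); print(best)
r.gripper_to(.06)
r.movep(p+[0,0,.12],down(ty+best))
r.move_linear(p+[0,0,.06],.15)
snap("wrist","pics/w1.png")
print(r.move_linear(p,.08,guard=10),r.read_tool_pos(),r.read_t(),r.read_ft_force())
E
```

```text
0 [ 2.17610069e-01  2.41719853e-01 -5.30545325e-01  4.44089210e-16
 -7.98531149e-01  1.54866313e+00] [ 3.27358204e-01  5.63817769e-01 -3.61955677e-05  0.00000000e+00
 -1.00694236e+00  1.10730244e+00]
3.141592653589793 [ 2.17610069e-01  2.41719853e-01 -5.30545325e-01 -4.44089210e-16
 -7.98531149e-01 -1.59292952e+00] [ 3.27358204e-01  5.63817769e-01 -3.61955677e-05 -4.44089210e-16
 -1.00694236e+00 -2.03429021e+00]
0
False [ 0.43583466 -0.06183212  0.01245238] 4.3417 [ 0.23601123 -0.62259252 -0.47013305]
```

View pics/w1.png

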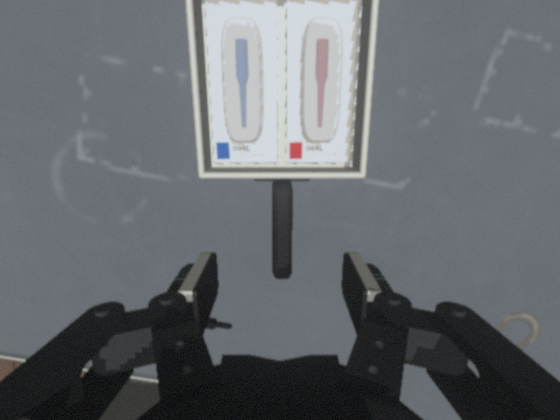

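The handle (column 282, rows 180–278) is centred between the pads (columns 215 and 345). Next I'll close, slide and align in front of the riser.

```bash
python3 - <<'E'
from h import *
r.gripper_to(0.0); print(r.read_gripper_width(),r.read_grasp_force(),r.read_ft_force())
d=np.array([np.cos(RY),np.sin(RY)])
t=grip(HOME-.15*d,RY)
r.move_linear(t,.06,frame=down(RY))
print(r.read_tool_pos(),t,r.read_gripper_width(),r.read_ft_force(),r.read_t())
snap("top","pics/top2.png");snap("side","pics/side2.png");snap("wrist","pics/w2.png")
c=dict(np.load("pics/top2.npz"));W=cloud(c);Z=W[...,2]
import cv2
cv2.imwrite("pics/both.png",np.hstack([cv2.resize(cv2.imread("pics/"+f)[60:330,70:430],(400,300)) for f in("top2.png","side2.png")]))
E
```

```text
0.010991148337160651 59.311718344688416 [ 0.20064053 -0.8883095   3.26803106]
[0.4849469  0.0715843  0.01236807] [0.48529454 0.07255746 0.012     ] 0.011422556867023936 [-1.54743868 -4.88533027  6.35705251] 7.375
```

View pics/both.png

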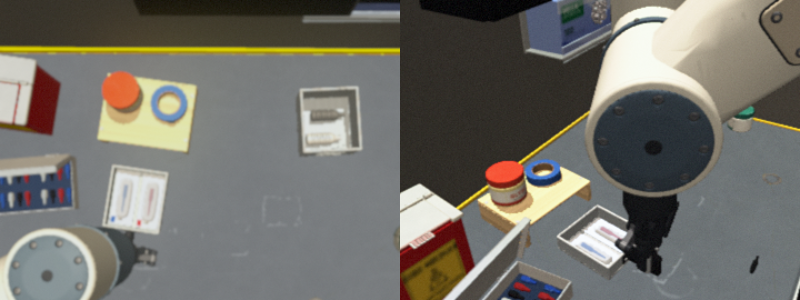

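View pics/w2.png

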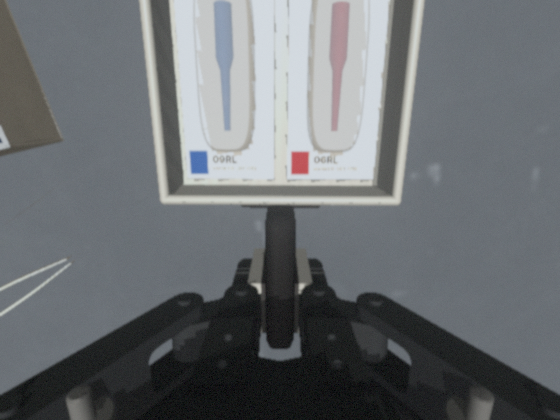

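The tray is aligned in front of the riser (left crop: tray centre (137,198), riser (148,112)), firmly held, and clear of the parts box. I'll measure its pose, then correct it.

```bash
python3 - <<'E'
from h import *
c=dict(np.load("pics/top2.npz"));W=cloud(c);Z=W[...,2]
m=np.zeros(Z.shape,bool);m[205:272,160:228]=1;m&=(Z>.02)&(Z<.04)
p=W[m][:,:2]-RC; R=np.array([[np.cos(RY),np.sin(RY)],[-np.sin(RY),np.cos(RY)]]); q=p@R.T
print(q.min(0),q.max(0),cv2.minAreaRect(p.astype(np.float32)))
for x0 in np.arange(-.2,-.1,.015):
    s=q[(q[:,0]>x0)&(q[:,0]<x0+.015)]; print(round(x0,3),s[:,1].min().round(4),s[:,1].max().round(4))
E
```

```text
[-0.2194273  -0.05087886] [-0.10000401  0.05147894] ((-0.15833978354930878, 0.02195229008793831), (0.10229527950286865, 0.11906654387712479), 81.78060150146484)
-0.2 -0.0505 0.0501
-0.185 -0.0504 0.0504
-0.17 -0.0509 0.0515
-0.155 -0.0507 0.0497
-0.14 -0.0506 0.0497
-0.125 -0.0508 0.0496
-0.11 -0.0506 0.0497
```

Alignment is within 1 mm, so I'll push in until contact with the back board.

```bash
python3 - <<'E'
from h import *
d=np.array([np.cos(RY),np.sin(RY)]); f0=r.read_tool_pos()[2]
hit=r.move_linear(grip(HOME-.015*d,RY),.07,guard=15); print(hit,r.read_ft_force(),r.read_tool_pos())
if not hit:
    hit=r.move_linear(grip(HOME+.008*d,RY),.02,guard=10); 
p=r.read_tool_pos(); R=np.array([[np.cos(RY),np.sin(RY)],[-np.sin(RY),np.cos(RY)]])
print(hit,R@(np.array(p[:2])-RC)+[G,0],r.read_ft_force(),r.read_t(),r.read_gripper_width())
snap("wrist","pics/w3.png")
E
```

```text
False [-5.8062087   1.06461412  8.14347269] [0.61806592 0.05431804 0.01240677]
True [-4.65079821e-03 -3.08480844e-05] [-1.83790447  0.34074932  3.22348112] 10.4417 0.011053171441578857
```

View pics/w3.png

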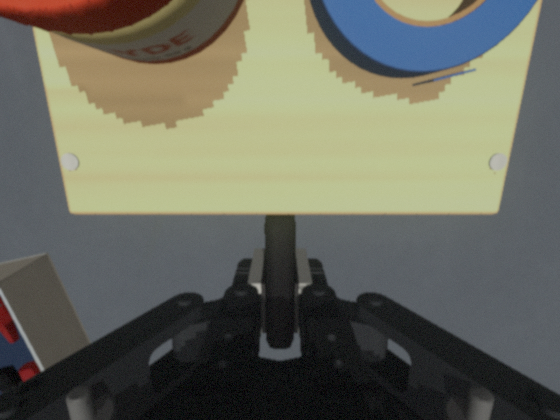

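The contact came at the expected home position (-4.7 mm vs -5) and the tray front is flush with the riser edge at row 213. I'll press once more to confirm, then release and inspect.

```bash
python3 - <<'E'
from h import *
d=np.array([np.cos(RY),np.sin(RY)]); R=np.array([[np.cos(RY),np.sin(RY)],[-np.sin(RY),np.cos(RY)]])
p=np.array(r.read_tool_pos())
hit=r.move_linear(p+np.r_[d*.006,0],.02,guard=12); p=np.array(r.read_tool_pos())
print(hit,R@(p[:2]-RC)+[G,0],r.read_ft_force())
r.gripper_to(.04); p=np.array(r.read_tool_pos())
r.move_linear(p+np.r_[-d*.01,.09],.1); snap("wrist","pics/w4.png")
p=np.array(r.read_tool_pos()); r.move_linear(p+np.r_[-d*.15,.1],.2)
print(r.read_t()); c=snap("top","pics/top3.png"); snap("side","pics/side3.png")
c=dict(np.load("pics/w4.npz"));W=cloud(c);Z=W[...,2]; q=(W[...,:2]-RC)@R.T
m=(Z>.035)&(Z<.055)&(q[...,0]<-.063)&(q[...,0]>-.16)&(abs(q[...,1])<.03)
print("handle",cv2.minAreaRect(q[m].astype(np.float32)),q[m].min(0),q[m].max(0))
m=(Z>.034)&(Z<.054)&(abs(q[...,1])<.08)&(abs(q[...,1])>.03)&(q[...,0]<-.04)
print("riser front",np.percentile(q[m][:,0],[0,1,5]))
f=lambda n,y,x:cv2.resize(cv2.imread(n)[y:y+150,x:x+200],(400,300))
cv2.imwrite("pics/fin.png",np.vstack([np.hstack([f("pics/top3.png",110,120),f("pics/side3.png",170,110)]),np.hstack([cv2.resize(cv2.imread("pics/w4.png"),(400,300))]*2)]))
E
```

```text
True [-0.00463406 -0.00018323] [-1.59198976 -0.31327406  3.90994532]
13.2583
handle ((-0.09159374237060547, 0.0008244514465332031), (0.011707077734172344, 0.05711126700043678), 89.481689453125) [-0.1201269 -0.0051856] [-0.06307862  0.00690751]
riser front [-0.06141818 -0.06120744 -0.06033591]
```

View pics/fin.png

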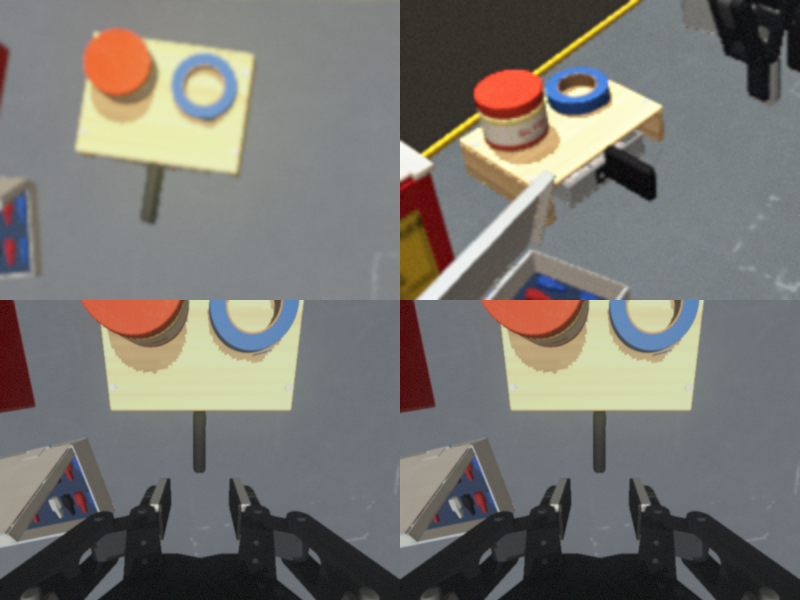

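The tray is under the riser, front edge flush, with the handle tip at -120 mm, exactly as expected for home. The gripper is clear.

```bash
python3 -c "
from h import *
print(r.job_done())"
```

```text
the job is handed in; nothing more can be done
None
```

The shallow tray is fully home under the riser, handle outwards and front edge flush; I did not touch the deep tray, and the job was handed in with about 13 s on the robot's clock.

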